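Seat a briar blank in the corner pocket of the drilling jig

ROBOT

A 6-joint arm with a two-finger parallel gripper is mounted at the origin on the work surface. World frame = base frame: x ahead of the robot, y to its left, z up, the work surface at z = 0. Lengths are in m, angles in rad, forces in N, time in s.
With the tool pointing down it reaches from about 0.35 to 0.85 m from the base axis. Payload 8.1 kg.
Tool frame: the origin (TCP) lies at the very end of the fingers, on their centre line; the grasp point (between the pads) lies 19 mm behind it (robot.pinch_z is the z of the grasp point in the tool frame, in m); z points along the fingers, y is the direction in which the jaws open and shut (so a half turn about z gives the same grasp; the last joint's range is limited). The gripper opens to 93 mm and grips with 3 to 60 N. Pads are 15 mm wide; open, the fingers measure 128 mm over their backs; the gripper's body (75 mm by 188 mm) begins 65 mm behind the grasp point.
Start: joints at [1.234, 0.13, 1.488, -0, 1.523, -0.085], TCP at [0.149, 0.581, 0.219] pointing down, gripper open.
Joint ranges: [-2.96, 2.96], [-0.89, 2.26], [0.02, 2.5], [-1.34, 4.48], [0, 2.73], [-2.66, 2.66]. Speed limits (rad/s): [2.39, 2.39, 2.79, 3.14, 3.14, 3.14].

INTERFACE

Orientations are given as a rotation vector (axis times angle).
In Python, from plant import robot gives the robot as it stands.
- The arm moves only by the tool drive_tool, never from a script. Its argument "steps" is a list of rows, each an object of numbers: "jaw": the opening, from 0 (shut) to 1 (fully open); "tx", "ty", "tz": the shift along the tool's x, y, z scaled (see below); "turn": the turn about the tool's z scaled (see below). A call has 1 to 12 rows; each row is the pose to reach, as a shift and turn from the pose commanded when the call began, along the tool's axes at that moment, turning the shorter way round; what a row does not reach only later rows make up. The controller multiplies each number of a shift by 0.3 m and each number of a turn by 180 degrees. A row lasts 1/10 s, in which the tool goes at most 50 mm and 8.59 degrees, less where a joint would pass 70% of its speed; a pose out of reach is approached as far as the arm can. A call with a number of a shift or a turn outside -1 to 1 is refused whole. A call with a gripper value outside its range is refused whole. The fingers move at their own pace and stop on an object; "force" is the grip in N (left out, the last holds). Time passes only in rows, so rows that repeat a pose let the fingers close. It gives the time, the measured TCP pose, the force and the opening at its end, in the units of the state.
- robot.read_state(): the state, without advancing time (a new reading comes with each control period).
- robot.read_camera(name): name is "scene" or "top"; returns (picture, depth): 384x512x3 uint8, blue, green, red; 384x512 float32, m along the optical axis (not along the pixel's ray), 0 where there is no reading.
- robot.get_calibration(name): a dict with "fx", "fy", "cx", "cy" (pixels), "eye" and "attitude" of the camera in the world. Camera axes: x right, y down, z forward; pixel columns grow to the right and rows downward; lengths in m; the calibration is good to about 2 mm. A picture is of the moment at which its call begins. get_calibration takes no time and is no camera call.
- robot.close_job(): hands the job in, once; it reports no verdict.
The state is a dict: "t": time; "q": joint angles; "dq": joint speeds; "joint_torque": joint torques, N m; "tool_pos": TCP position; "orientation": TCP orientation; "force": force on the tool from outside, world axes, zero at the start; "wrist_torque": the same for the moment, N m; "opening": finger opening in m.
Only numpy, scipy, OpenCV 4.12 (cv2) and the standard library are available. Lean on these libraries where they do the work, as an engineer would, in place of code of your own. Each camera call takes 0.05 s, during which the arm holds its last target.

TASK

Push the loose dark wooden blank straight across the plywood jig until its long side lies flat against the long metal rail, well before the pocket, then slide it along that rail into the corner pocket at the rail's end until it sits fully home, square against both the rail and the end stop. It must stay flat on the board: only touch and push it, never lift or tip it. Leave the tin, the brass tamper, the pipe bowl and the black stem where they are, and finish with the hand clear.

Things in the scene. Friction and masses are not known exactly. Their poses are not given: they have to be found in the camera images.
- jig: Fixed plywood board 180 (x) by 320 (y) by 12 mm thick; origin at the centre of its underside (bench level), z up. Aluminium bars 16 mm high stand on it (tops 28 mm above the bench). In the jig's axes: long rail along y, y = -165 to 135 mm, working face looking to -x at x = +55 mm, 20 mm thick. The rest of the board is bare but for the pocket and the tamper.
- pocket_corner (a point): Inner corner of the pocket at the board's surface (12 mm above the bench), axes as the jig's; in the jig's frame x = 55, y = 115 mm: the rail's face meets the end stop's face, which looks to -y. Opposite the rail a lip 14 mm thick makes the pocket 42 mm wide and 36 mm deep, open to -y. Home, the blank's centre is 18 mm to -x and 28 mm to -y of this point.
- blank: Loose dark wooden block, 36 (x) by 56 (y) by 20 mm high, about 36 g, flat on the board; origin at the centre of its underside, 12 mm above the bench. Starts well off the rail (centre at jig x -55 to -20, y -105 to -35 mm), turned up to 0.5 rad from the jig's axes. Slides under a push of less than 1 N. Home, its long side lies along the rail and its rear 20 mm stands out of the pocket.
- tin: Upright round metal wax tin, 54 mm across and 60 mm high, on the bench beyond the rail near the end away from the pocket; origin at the centre of its underside. To be left alone.
- tamper: Small turned brass pipe tamper, 22 mm across and 55 mm high, standing on the board (on its 12 mm level) on the open side near the pocket end, outside the lip; origin at the centre of its underside. To be left alone.
- bowl: Dark wooden pipe bowl, 40 mm across and 44 mm high with a short shank reaching 44 mm along its +y, standing on the bench beyond the rail near the pocket end; origin at the centre of its underside. To be left alone.
- stem: Flat black pipe stem, about 90 mm long (along y), 16 mm wide and 8 mm high, lying on the bench just off the board's open side (-x of the jig), near the pocket end; origin near its middle, at its underside. To be left alone.
Not all that is in view belongs to the job. Leave any pink or turquoise look-alike of the blank alone.

How it is judged:
On the way:
1. the blank lies flat along the rail (gap under 3 mm, within 0.08 rad) while still outside the pocket (its front at least 11 mm short of the mouth) (x of blank in the frame of jig above 0.034 m and y of blank in the frame of jig below 0.04 m and angle between the x axis of blank and the x axis of jig, either way round below 0.08 rad), for 0.2 s.
At the end, for the whole second after the job is handed in: The blank lies flat on the board in the corner pocket at rest, within 3 mm of the rail and within 3 mm of the end stop, square to within 0.06 rad (x of blank in the frame of jig between 0.034 and 0.04 m and y of blank in the frame of jig between 0.084 and 0.09 m and angle between the x axis of blank and the x axis of jig, either way round below 0.06 rad and z of blank in the frame of jig below 0.0145 m and angle between blank's own z axis and vertical below 0.08 rad and linear speed of blank below 0.01 m/s); the robot touches nothing.
It fails at once if the blank is lifted more than 8 mm off the board (z of blank in the frame of jig above 0.02 m).
It fails at once if the blank is tipped by more than 0.35 rad (angle between blank's own z axis and vertical above 0.35 rad).
It fails at once if the blank is more than 10 mm off the rail when its front is within 31 mm of the pocket mouth (it must come along the rail) (y of blank in the frame of jig above 0.02 m and x of blank in the frame of jig below 0.027 m).
It fails at once if the tin, tamper, bowl or stem is moved by more than 15 mm (distance of any of tin, tamper, bowl, stem from where it was at the start of the episode above 0.015 m).
It also fails if it takes over 58 s, if anything falls off the work surface, if the arm or the gripper's body presses on something with over 40 N, if the wrist force passes 120 N, or if a joint passes its speed limit or range.

## Working session

There is one attempt and no reset: what is moved stays moved. The work goes in short steps, Python scripts to look and compute and a tool call to move; the robot and the scene stay as the last step left them, time stands still between calls to the robot, and variables do not carry over. Pictures are saved under pics/ and viewed, and the job is handed in when it is done.

Besides the shell and the picture viewer there is one more tool, called after "Call:" as name(argument=value, ...) on one line, values as JSON. drive_tool: Moves the arm, as the interface text tells. Its arguments: {"type":"object","properties":{"steps":{"type":"array"},"force":{"type":"number"}},"required":["steps"]}

```bash
mkdir -p pics; python3 - <<'E'
from plant import robot
import cv2,numpy as np
s=robot.read_state();print(s)
for n in("scene","top"):
    p,d=robot.read_camera(n);cv2.imwrite(f"pics/{n}0.png",p);np.save(f"pics/{n}0.npy",d);print(n,robot.get_calibration(n))
E
```

```text
{'t': 0.0, 'q': array([ 1.23360421e+00,  1.31160339e-01,  1.48924866e+00, -1.48380105e-05,
        1.52299189e+00, -8.53721561e-02]), 'dq': array([ 0.00137573, -0.00024764,  0.00068865, -0.00060676,  0.00023179,
       -0.00026494]), 'joint_torque': array([-1.63595661e-03, -5.59836209e+01, -4.91761672e+01,  7.64914951e-02,
        3.53678316e-02, -1.58482717e-04]), 'tool_pos': array([0.14928326, 0.58055836, 0.21760475]), 'orientation': array([-3.94466459e-01, -3.11636028e+00,  2.78176761e-03]), 'force': array([-0.0524456 ,  0.33103202, -0.35213134]), 'wrist_torque': array([-0.01314156,  0.01547464,  0.02199534]), 'opening': 0.09291256703797592}
scene {'fx': 394.48376670534714, 'fy': 394.48376670534714, 'cx': 264.74431615983974, 'cy': 195.4600725682983, 'eye': array([1.03867001, 0.09203089, 0.64636683]), 'attitude': array([-1.58679778, -2.05134773,  0.77662816])}
top {'fx': 447.4912487984343, 'fy': 447.4912487984343, 'cx': 249.6302509760527, 'cy': 191.93072485222865, 'eye': array([ 0.48384296, -0.04670895,  1.02649971]), 'attitude': array([-2.19999129,  2.20747997, -0.06166268])}
```

View pics/top0.png

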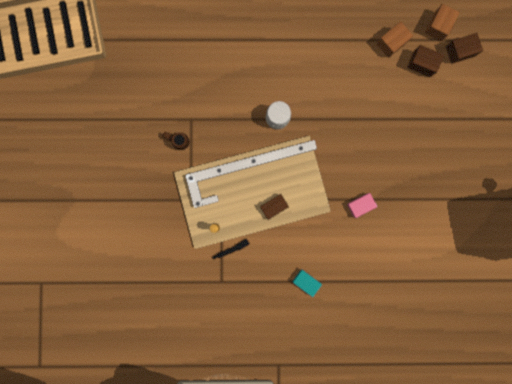

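View pics/scene0.png

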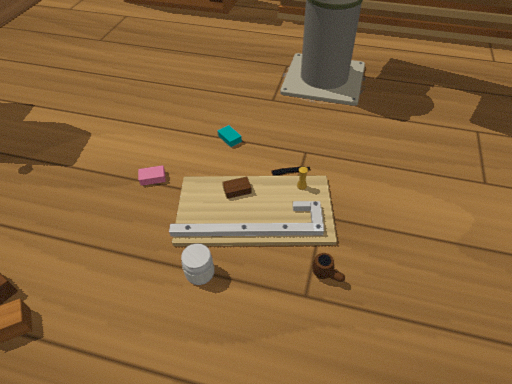

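The top view shows the jig near (252,192), with the rail running from (316,146) to (187,178). The pocket is near (197,192) and the blank at (274,207). The tamper is at (214,228), the stem at (231,249), the tin at (278,115) and the bowl at (180,141). The pink and turquoise blocks are decoys. Next I'll measure these positions.

```bash
cat > h.py <<'E'
from plant import robot
import cv2,numpy as np
from scipy.spatial.transform import Rotation as R
def cloud(d,n="top"):
    c=robot.get_calibration(n);v,u=np.mgrid[:384,:512]
    P=np.stack([(u-c["cx"])/c["fx"]*d,(v-c["cy"])/c["fy"]*d,d],-1)
    return P@R.from_rotvec(c["attitude"]).as_matrix().T+c["eye"]
def px2w(uv,z,n="top"):
    c=robot.get_calibration(n);uv=np.atleast_2d(uv).astype(float)
    r=np.c_[(uv[:,0]-c["cx"])/c["fx"],(uv[:,1]-c["cy"])/c["fy"],np.ones(len(uv))]@R.from_rotvec(c["attitude"]).as_matrix().T
    return c["eye"][:2]+r[:,:2]*((z-c["eye"][2])/r[:,2])[:,None]
def w2px(P,n="top"):
    c=robot.get_calibration(n);q=(np.atleast_2d(P)-c["eye"])@R.from_rotvec(c["attitude"]).as_matrix()
    return np.c_[q[:,0]/q[:,2]*c["fx"]+c["cx"],q[:,1]/q[:,2]*c["fy"]+c["cy"]]
E
cat > m.py <<'E'
from h import *
p=cv2.imread("pics/top0.png");d=np.load("pics/top0.npy");W=cloud(d)
print("bench z",np.median(W[300:340,200:260,2]))
print("board z",W[215,245,2],W[170,215,2],"blank",W[205:209,272:277,2].mean(),"rail",W[162,250,2])
x,y,z=W[...,0],W[...,1],W[...,2]
hsv=cv2.cvtColor(p,cv2.COLOR_BGR2HSV)
for q in [(245,220),(274,207),(230,168),(300,250)]:print(q,hsv[q[1],q[0]])
roi=np.zeros(z.shape,bool);roi[125:255,165:340]=1
# board outline: z>0.007
m=((z>0.007)&roi).astype(np.uint8)
m=cv2.morphologyEx(m,cv2.MORPH_OPEN,np.ones((5,5)))
n,l,st,_=cv2.connectedComponentsWithStats(m);k=1+st[1:,4].argmax()
cs,_=cv2.findContours((l==k).astype(np.uint8),cv2.RETR_EXTERNAL,cv2.CHAIN_APPROX_NONE)
c=cs[0][:,0];b=px2w(c,0.012);print("board",cv2.minAreaRect((b*1000).astype(np.float32)))
rail=roi&(z>0.022)&(hsv[...,1]<60)
bl=(roi&(hsv[...,2]<110)&(z>0.02)); bl[:185]=0;bl[235:]=0;bl[:,:250]=0
for nm,mm,zz in(("blank",bl,.032),("rail",rail,.028)):
    v,u=np.where(mm);q=px2w(np.c_[u,v],zz);print(nm,len(u),q.mean(0),cv2.minAreaRect((q*1000).astype(np.float32)))
o=p.copy();o[bl]=(0,0,255);o[rail]=(255,0,0);cv2.drawContours(o,cs,-1,(0,255,0),1)
cv2.imwrite("pics/m0.png",cv2.resize(o[115:265,155:345],None,fx=4,fy=4,interpolation=0))
E
python3 m.py
```

```text
bench z 0.00034242443715060134
board z 0.01583818006745541 0.027497725028054143 blank 0.0323358028735581 rail 0.026667401918109568
(245, 220) [ 18 110 200]
(274, 207) [ 13 162  88]
(230, 168) [ 17  20 206]
(300, 250) [ 15 145 148]
board ((532.6751708984375, -66.52264404296875), (180.13009643554688, 327.2408752441406), 15.068008422851562)
blank 382 [ 0.49717033 -0.10993573] ((497.3763122558594, -110.13178253173828), (35.28826141357422, 53.81782531738281), 31.675600051879883)
rail 1623 [ 0.58588335 -0.03206307] ((616.1502685546875, -54.40380859375), (165.33163452148438, 300.1965637207031), 16.266712188720703)
```

View pics/m0.png

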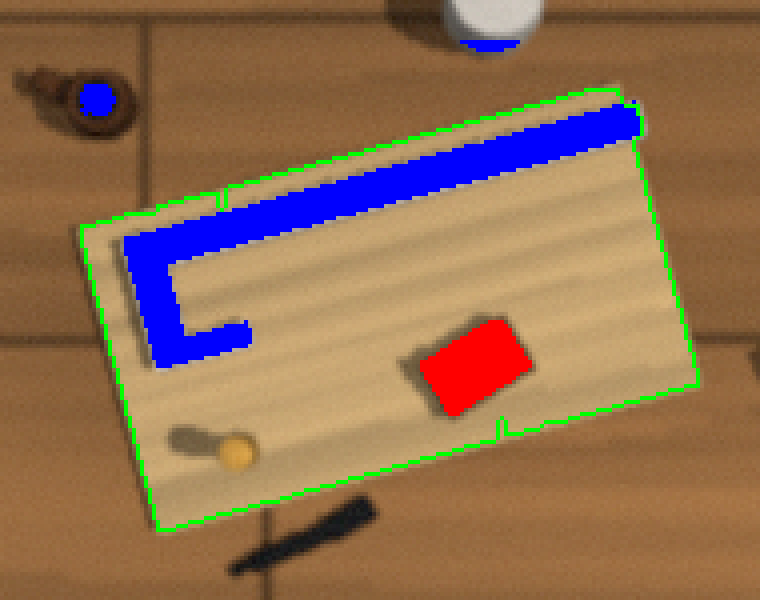

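```bash
cat > fit.py <<'E'
exec(open("m.py").read().split("o=p.copy")[0])
from scipy.optimize import minimize
rail[:140]=0; n,l,st,_=cv2.connectedComponentsWithStats(rail.astype(np.uint8));rail=l==1+st[1:,4].argmax()
U=np.array([[55,-165],[75,-165],[75,135],[-1,135],[-1,79],[13,79],[13,115],[55,115]])/1e3
B=np.array([[-90,-160],[90,-160],[90,160],[-90,160]])/1e3
Q=np.array([[-18,-28],[18,-28],[18,28],[-18,28]])/1e3
def poly(t,L,z):
    c,s=np.cos(t[2]),np.sin(t[2]);w=L@np.array([[c,s],[-s,c]])+t[:2]
    return w2px(np.c_[w,np.full(len(w),z)])
def draw(pp):
    m=np.zeros((384*2,512*2),np.uint8);cv2.fillPoly(m,[np.round((pp*2+0.5)*256).astype(np.int32)],255,cv2.LINE_AA,8);return cv2.resize(m,(512,384),interpolation=cv2.INTER_AREA)/255.
def fit(mask,L,z,t0):
    f=cv2.GaussianBlur(mask.astype(float),(0,0),1)
    cost=lambda t:((cv2.GaussianBlur(draw(poly(t,L,z)),(0,0),1)-f)**2).sum()
    r=minimize(cost,t0,method="Nelder-Mead",options=dict(initial_simplex=[t0,t0+[.008,0,0],t0+[0,.008,0],t0+[0,0,.06]],xatol=1e-5,fatol=1e-3));return r.x,r.fun
if __name__=="__main__":
    J,f=fit(rail,U,.028,np.array([.5325,-.0665,.27]));print("jig by rail",J,f)
    Jb,f=fit(l==99,B,.012,J) if 0 else fit(cv2.drawContours(np.zeros((384,512),np.uint8),cs,-1,1,-1)>0,B,.012,J);print("jig by board",Jb,f)
    K,f=fit(bl,Q,.032,np.array([.4974,-.110,.55]));print("blank",K,f)
    c,s=np.cos(J[2]),np.sin(J[2]);print("blank in jig",np.array([[c,s],[-s,c]])@(K[:2]-J[:2]),K[2]-J[2])
    np.save("J.npy",J)
    o=cv2.resize(p[115:265,155:345],None,fx=4,fy=4,interpolation=0)
    for t,L,z,col in((J,U,.028,(255,0,0)),(J,B,.012,(0,255,0)),(K,Q,.032,(0,0,255))):
        cv2.polylines(o,[np.round((poly(t,L,z)-[155,115]+.5)*4).astype(int)],1,col,1)
    cv2.imwrite("pics/fit0.png",o)
E
python3 fit.py
```

```text
bench z 0.00034242443715060134
board z 0.01583818006745541 0.027497725028054143 blank 0.0323358028735581 rail 0.026667401918109568
(245, 220) [ 18 110 200]
(274, 207) [ 13 162  88]
(230, 168) [ 17  20 206]
(300, 250) [ 15 145 148]
board ((532.6751708984375, -66.52264404296875), (180.13009643554688, 327.2408752441406), 15.068008422851562)
blank 382 [ 0.49717033 -0.10993573] ((497.3763122558594, -110.13178253173828), (35.28826141357422, 53.81782531738281), 31.675600051879883)
rail 1623 [ 0.58588335 -0.03206307] ((616.1502685546875, -54.40380859375), (165.33163452148438, 300.1965637207031), 16.266712188720703)
jig by rail [ 0.53162988 -0.06293699  0.26049187] 10.314226973969586
jig by board [ 0.53146074 -0.06307743  0.25729394] 39.090588085756764
blank [ 0.49692831 -0.1104371   0.58369659] 9.15948666858012
blank in jig [-0.04576479 -0.03696003] 0.3232047165369143
```

View pics/fit0.png

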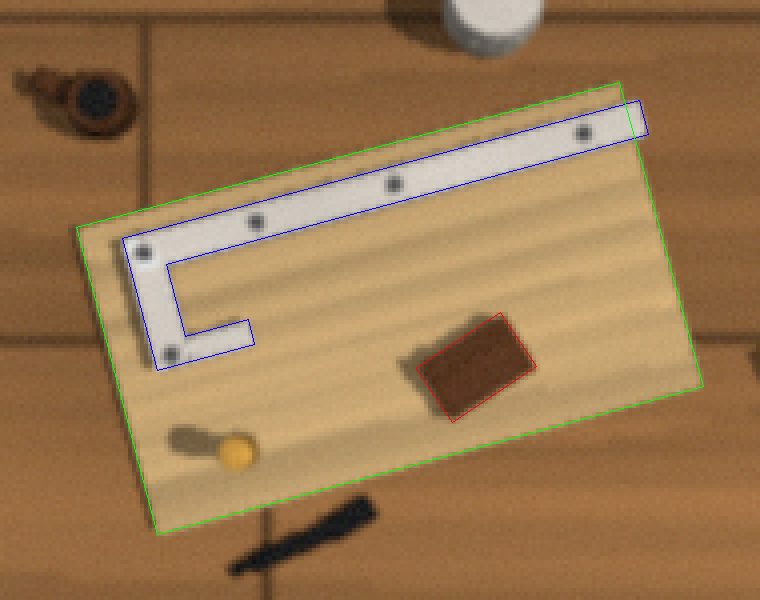

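```bash
cat > go.py <<'E'
from h import *
import sys
J=np.load("J.npy");c,s=np.cos(J[2]),np.sin(J[2]);M=np.array([[c,-s],[s,c]])
S=robot.read_state();A=R.from_rotvec(S["orientation"]).as_matrix()
tj=M.T@(S["tool_pos"][:2]-J[:2]);print("t",round(S["t"],2),"tcp jig mm",(tj*1e3).round(1),"z",S["tool_pos"][2].round(4),"F jig",(M.T@S["force"][:2]).round(2),S["force"][2].round(2),"open",S["opening"])
ty=A[:2,1];a=np.arctan2(ty[1],ty[0])-J[2]
print("tool x in jig",(M.T@A[:2,0]).round(3),"tool y in jig",(M.T@A[:2,1]).round(3))
if len(sys.argv)>1:
    x,y,z,yaw=map(float,sys.argv[1:5]) # mm jig, z m, yaw deg of tool y in jig (mod 180)
    T=np.r_[J[:2]+M@np.array([x,y])/1e3,z/1e3];sh=A.T@(T-S["tool_pos"])
    dy=(np.deg2rad(yaw)-a+np.pi/2)%np.pi-np.pi/2
    print("world",T.round(4),"shift",(sh/.3).round(4),"turn",(-dy/np.pi).round(4),"q6",S["q"][5].round(2))
E
python3 go.py -97 -38 120 90
```

```text
t 0.1 tcp jig mm [-203.7  720.3] z 0.2177 F jig [-0.39  0.69] -0.11 open 0.09275235961073607
tool x in jig [-0.872  0.49 ] tool y in jig [0.49  0.872]
world [ 0.4477 -0.1246  0.12  ] shift [-1.5491 -2.0282  0.3288] turn -0.1631 q6 -0.09
```

Call:
drive_tool(steps=[{"tx": -0.7, "ty": -0.95, "tz": 0, "turn": -0.16, "jaw": 0.215}, {"tx": -0.7, "ty": -0.95, "tz": 0, "turn": -0.16, "jaw": 0.215}, {"tx": -0.7, "ty": -0.95, "tz": 0, "turn": -0.16, "jaw": 0.215}, {"tx": -0.7, "ty": -0.95, "tz": 0, "turn": -0.16, "jaw": 0.215}, {"tx": -0.7, "ty": -0.95, "tz": 0, "turn": -0.16, "jaw": 0.215}, {"tx": -0.7, "ty": -0.95, "tz": 0, "turn": -0.16, "jaw": 0.215}, {"tx": -0.7, "ty": -0.95, "tz": 0, "turn": -0.16, "jaw": 0.215}, {"tx": -0.7, "ty": -0.95, "tz": 0, "turn": -0.16, "jaw": 0.215}, {"tx": -0.7, "ty": -0.95, "tz": 0, "turn": -0.16, "jaw": 0.215}, {"tx": -0.7, "ty": -0.95, "tz": 0, "turn": -0.16, "jaw": 0.215}])

```text
t: 1.1
tool_pos: [0.2816, 0.2533, 0.2186]
orientation: [0.393, -3.117, -0.001]
force: [0.1, 0.1, 0.4]
opening: 0.0212
```

```bash
python3 go.py -97 -38 120 90
```

```text
t 1.1 tcp jig mm [-160.1  370. ] z 0.2186 F jig [0.12 0.07] 0.36 open 0.021235386684580877
tool x in jig [-1.    0.01] tool y in jig [0.01 1.  ]
world [ 0.4477 -0.1246  0.12  ] shift [-0.2238 -1.3581  0.3278] turn -0.0031 q6 -1.23
```

Call:
drive_tool(steps=[{"tx": -0.2, "ty": -1.0}, {"tx": -0.2, "ty": -1.0}, {"tx": -0.2, "ty": -1.0}, {"tx": -0.2, "ty": -1.0}, {"tx": -0.2, "ty": -1.0}, {"tx": -0.2, "ty": -1.0}, {"tx": -0.2, "ty": -1.0}, {"tx": -0.2, "ty": -1.0}, {"tx": -0.2, "ty": -1.0}])

```text
schema error: expected keys jaw, tx, ty, tz, turn
```

```bash
python3 go.py -97 -38 60 90
```

```text
t 1.1 tcp jig mm [-160.1  370. ] z 0.2186 F jig [0.12 0.07] 0.36 open 0.021235386684580877
tool x in jig [-1.    0.01] tool y in jig [0.01 1.  ]
world [ 0.4477 -0.1246  0.06  ] shift [-0.2239 -1.3582  0.5278] turn -0.0031 q6 -1.23
```

Call:
drive_tool(steps=[{"tx": -0.2, "ty": -1.0, "tz": 0, "turn": -0.003, "jaw": 0.215}, {"tx": -0.2, "ty": -1.0, "tz": 0, "turn": -0.003, "jaw": 0.215}, {"tx": -0.2, "ty": -1.0, "tz": 0, "turn": -0.003, "jaw": 0.215}, {"tx": -0.2, "ty": -1.0, "tz": 0, "turn": -0.003, "jaw": 0.215}, {"tx": -0.2, "ty": -1.0, "tz": 0, "turn": -0.003, "jaw": 0.215}, {"tx": -0.2, "ty": -1.0, "tz": 0, "turn": -0.003, "jaw": 0.215}, {"tx": -0.2, "ty": -1.0, "tz": 0, "turn": -0.003, "jaw": 0.215}, {"tx": -0.2, "ty": -1.0, "tz": 0, "turn": -0.003, "jaw": 0.215}, {"tx": -0.2, "ty": -1.0, "tz": 0, "turn": -0.003, "jaw": 0.215}])

```text
t: 2.0
tool_pos: [0.4143, -0.0212, 0.2182]
orientation: [0.411, -3.114, -0.002]
force: [-0.0, 0.1, -0.1]
opening: 0.0199
```

```bash
python3 go.py -97 -38 60 90
```

```text
t 2.0 tcp jig mm [-102.6   70.5] z 0.2182 F jig [-0.02  0.1 ] -0.13 open 0.019930719916418337
tool x in jig [-1.    -0.002] tool y in jig [-0.002  1.   ]
world [ 0.4477 -0.1246  0.06  ] shift [-0.0186 -0.3625  0.5271] turn 0.0006 q6 -2.01
```

Tool x is −jig x and tool y is +jig y. I'll move over to the blank, then descend.

Call:
drive_tool(steps=[{"tx": -0.018, "ty": -0.36, "tz": 0, "turn": 0, "jaw": 0.215}, {"tx": -0.018, "ty": -0.36, "tz": 0, "turn": 0, "jaw": 0.215}, {"tx": -0.018, "ty": -0.36, "tz": 0, "turn": 0, "jaw": 0.215}, {"tx": -0.018, "ty": -0.36, "tz": 0.3, "turn": 0, "jaw": 0.215}, {"tx": -0.018, "ty": -0.36, "tz": 0.5, "turn": 0, "jaw": 0.215}, {"tx": -0.018, "ty": -0.36, "tz": 0.5, "turn": 0, "jaw": 0.215}, {"tx": -0.018, "ty": -0.36, "tz": 0.5, "turn": 0, "jaw": 0.215}, {"tx": -0.018, "ty": -0.36, "tz": 0.5, "turn": 0, "jaw": 0.215}])

```text
t: 2.8
tool_pos: [0.4471, -0.124, 0.069]
orientation: [0.411, -3.113, -0.002]
force: [0.8, -0.1, 0.1]
opening: 0.0202
```

```bash
python3 go.py -95 -38 19 90; python3 - <<'E'
from h import *
for n in("scene","top"):
    p,d=robot.read_camera(n);p=p[150:260,150:350] if n=="scene" else p[115:265,155:345];cv2.imwrite(f"pics/{n}1.png",cv2.resize(p,None,fx=4 if n=="scene" else 3,fy=4 if n=="scene" else 3))
E
```

```text
t 2.8 tcp jig mm [-97.4 -37.2] z 0.069 F jig [ 0.71 -0.3 ] 0.09 open 0.020157418062236376
tool x in jig [-1.    -0.002] tool y in jig [-0.002  1.   ]
world [ 0.4496 -0.1241  0.019 ] shift [-0.0083 -0.0028  0.1665] turn 0.0007 q6 -2.21
```

View pics/scene1.png

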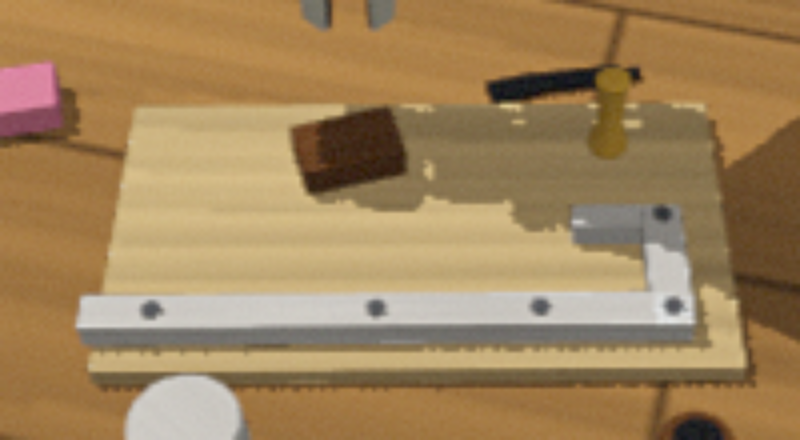

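The scene view shows both finger tips, at (315,15) and (380,15), behind the blank's open-side face. The blank is at (350,145). I'll descend, then begin the push.

Call:
drive_tool(steps=[{"tx": 0, "ty": 0, "tz": 0.1, "turn": 0, "jaw": 0.215}, {"tx": 0, "ty": 0, "tz": 0.165, "turn": 0, "jaw": 0.215}, {"tx": 0, "ty": 0, "tz": 0.165, "turn": 0, "jaw": 0.215}, {"tx": 0, "ty": 0, "tz": 0.165, "turn": 0, "jaw": 0.215}, {"tx": -0.03, "ty": 0, "tz": 0.165, "turn": 0, "jaw": 0.215}, {"tx": -0.05, "ty": 0, "tz": 0.165, "turn": 0, "jaw": 0.215}, {"tx": -0.07, "ty": 0, "tz": 0.165, "turn": 0, "jaw": 0.215}, {"tx": -0.08, "ty": 0, "tz": 0.165, "turn": 0, "jaw": 0.215}, {"tx": -0.09, "ty": 0, "tz": 0.165, "turn": 0, "jaw": 0.215}, {"tx": -0.1, "ty": 0, "tz": 0.165, "turn": 0, "jaw": 0.215}])

```text
t: 3.9
tool_pos: [0.4765, -0.1181, 0.019]
orientation: [0.408, -3.115, -0.0]
force: [1.0, -0.3, 0.4]
opening: 0.0203
```

```bash
python3 go.py 0 -40 19 90; cat > sn.py <<'E'
from h import *
import sys
k=sys.argv[1]
p,d=robot.read_camera("scene");cv2.imwrite(f"pics/s{k}.png",cv2.resize(p[150:260,150:350],None,fx=4,fy=4))
E
python3 sn.py 2
```

```text
t 3.9 tcp jig mm [-67.5 -39.1] z 0.019 F jig [ 0.93 -0.57] 0.37 open 0.020276415396486527
tool x in jig [-1.  0.] tool y in jig [0. 1.]
world [ 0.5419 -0.1016  0.019 ] shift [-0.2249 -0.0031 -0.    ] turn -0.0 q6 -2.18
```

View pics/s2.png

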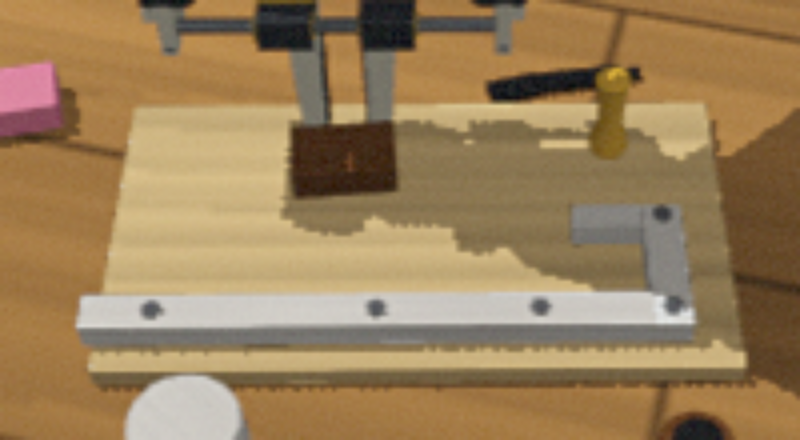

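The blank is now square against both fingers, centred near (345,160). I'll keep pushing toward the rail.

Call:
drive_tool(steps=[{"tx": -0.025, "ty": 0, "tz": 0, "turn": 0, "jaw": 0.215}, {"tx": -0.05, "ty": 0, "tz": 0, "turn": 0, "jaw": 0.215}, {"tx": -0.075, "ty": 0, "tz": 0, "turn": 0, "jaw": 0.215}, {"tx": -0.1, "ty": 0, "tz": 0, "turn": 0, "jaw": 0.215}, {"tx": -0.125, "ty": 0, "tz": 0, "turn": 0, "jaw": 0.215}, {"tx": -0.15, "ty": 0, "tz": 0, "turn": 0, "jaw": 0.215}, {"tx": -0.175, "ty": 0, "tz": 0, "turn": 0, "jaw": 0.215}, {"tx": -0.195, "ty": 0, "tz": 0, "turn": 0, "jaw": 0.215}, {"tx": -0.215, "ty": 0, "tz": 0, "turn": 0, "jaw": 0.215}, {"tx": -0.23, "ty": 0, "tz": 0, "turn": 0, "jaw": 0.215}, {"tx": -0.24, "ty": 0, "tz": 0, "turn": 0, "jaw": 0.215}])

```text
t: 5.05
tool_pos: [0.5464, -0.0996, 0.0191]
orientation: [-0.408, 3.115, 0.0]
force: [-0.6, 0.5, 0.3]
opening: 0.0203
```

```bash
python3 go.py 12 -40 19 90;python3 sn.py 3
```

```text
t 5.05 tcp jig mm [  4.8 -39.2] z 0.0191 F jig [-0.47  0.65] 0.32 open 0.020338893832902685
tool x in jig [-1.  0.] tool y in jig [0. 1.]
world [ 0.5535 -0.0985  0.019 ] shift [-0.0239 -0.0027  0.0005] turn -0.0 q6 -2.1
```

View pics/s3.png

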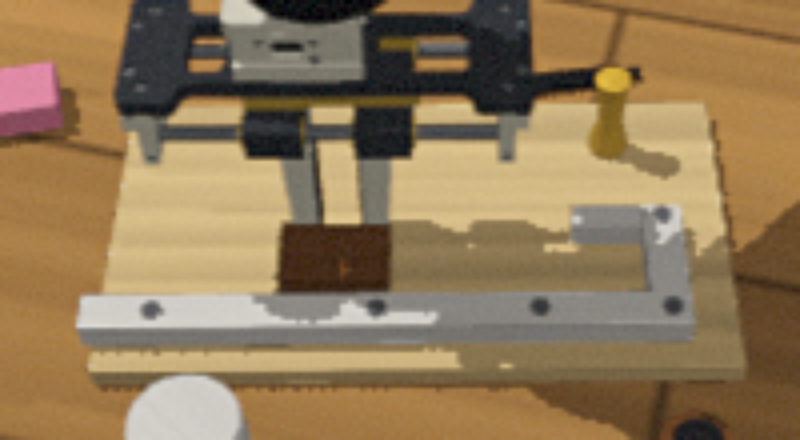

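The blank, near (335,255), is square and a few mm short of the rail. I'll press gently.

Call:
drive_tool(steps=[{"tx": -0.007, "ty": 0, "tz": 0, "turn": 0, "jaw": 0.215}, {"tx": -0.013, "ty": 0, "tz": 0, "turn": 0, "jaw": 0.215}, {"tx": -0.018, "ty": 0, "tz": 0, "turn": 0, "jaw": 0.215}, {"tx": -0.021, "ty": 0, "tz": 0, "turn": 0, "jaw": 0.215}, {"tx": -0.023, "ty": 0, "tz": 0, "turn": 0, "jaw": 0.215}, {"tx": -0.023, "ty": 0, "tz": 0, "turn": 0, "jaw": 0.215}])

```text
t: 5.7
tool_pos: [0.5521, -0.0981, 0.0191]
orientation: [0.408, -3.114, 0.0]
force: [-5.2, -1.8, 4.2]
opening: 0.0201
```

```bash
python3 go.py 12 -40 19 90
```

```text
t 5.7 tcp jig mm [ 10.7 -39.2] z 0.0191 F jig [-5.46 -0.39] 4.21 open 0.02011260716641922
tool x in jig [-1.  0.] tool y in jig [0. 1.]
world [ 0.5535 -0.0985  0.019 ] shift [-0.0043 -0.0026  0.0004] turn -0.0001 q6 -2.1
```

Call:
drive_tool(steps=[{"tx": -0.003, "ty": 0, "tz": 0, "turn": 0, "jaw": 0.215}, {"tx": -0.003, "ty": 0, "tz": 0, "turn": 0, "jaw": 0.215}, {"tx": -0.003, "ty": 0, "tz": 0, "turn": 0, "jaw": 0.215}])

```text
t: 6.0
tool_pos: [0.5521, -0.0981, 0.0191]
orientation: [0.407, -3.112, 0.0]
force: [-8.9, -2.7, 8.5]
opening: 0.0201
```

Call:
drive_tool(steps=[{"tx": 0.02, "ty": 0, "tz": 0, "turn": 0, "jaw": 0.215}, {"tx": 0.06, "ty": 0, "tz": 0, "turn": 0, "jaw": 0.215}, {"tx": 0.12, "ty": 0, "tz": 0, "turn": 0, "jaw": 0.215}, {"tx": 0.22, "ty": 0, "tz": -0.1, "turn": 0, "jaw": 0.0}, {"tx": 0.35, "ty": 0, "tz": -0.25, "turn": 0, "jaw": 0.0}, {"tx": 0.45, "ty": -0.1, "tz": -0.35, "turn": 0, "jaw": 0.0}, {"tx": 0.45, "ty": -0.3, "tz": -0.35, "turn": 0, "jaw": 0.0}, {"tx": 0.45, "ty": -0.3, "tz": -0.35, "turn": 0, "jaw": 0.0}, {"tx": 0.45, "ty": -0.3, "tz": -0.35, "turn": 0, "jaw": 0.0}])

```text
t: 6.9
tool_pos: [0.4467, -0.2215, 0.1247]
orientation: [-0.403, 3.114, -0.002]
force: [0.5, 0.6, -0.4]
opening: 0.001
```

```bash
cat > bf.py <<'E'
import sys
from h import *
p,d=robot.read_camera("top");cv2.imwrite("pics/top0n.png",p)
import io,contextlib
src=open("fit.py").read().split("if __name__")[0].split("\n",1)[1]
z=None
with contextlib.redirect_stdout(io.StringIO()):
    g=globals();exec("p0=1\nrail=np.zeros((384,512),np.uint8);rail[145:147]=1\n"+src)
J=np.load("J.npy");hsv=cv2.cvtColor(p,cv2.COLOR_BGR2HSV);W=cloud(d)
c,s=np.cos(J[2]),np.sin(J[2]);M=np.array([[c,-s],[s,c]])
gx,gy=float(sys.argv[2]),float(sys.argv[3])
j=(W[...,:2]-J[:2])@M
roi=(abs(j[...,0]-gx/1e3)<.034)&(abs(j[...,1]-gy/1e3)<.045)
bl=roi&(hsv[...,2]<115)&(hsv[...,1]>90)&(W[...,2]>.022)&(W[...,2]<.045)
t0=np.r_[J[:2]+M@np.array([gx,gy])/1e3,J[2]]
K,f=fit(bl,Q,.032,t0);print(bl.sum(),"blank jig mm",M.T@(K[:2]-J[:2])*1e3,"yaw",K[2]-J[2],"cost",f)
o=cv2.resize(p[115:265,155:345],None,fx=4,fy=4,interpolation=0)
for t,L,zz,col in((J,U,.028,(255,0,0)),(K,Q,.032,(0,0,255))):
    cv2.polylines(o,[np.round((poly(t,L,zz)-[155,115]+.5)*4).astype(int)],1,col,1)
cv2.imwrite(f"pics/b{sys.argv[1]}.png",o)
E
python3 bf.py 4 37 -40; python3 go.py 36 -95 80 90
```

```text
353 blank jig mm [ 35.05519619 -40.62146923] yaw -0.048976326577161694 cost 20.0208946604476
t 6.95 tcp jig mm [-123.  -129.5] z 0.1237 F jig [0.68 0.64] 0.22 open 0.00025112147535593613
tool x in jig [-1.     0.002] tool y in jig [0.002 1.   ]
world [ 0.5909 -0.1455  0.08  ] shift [-0.5297  0.116   0.1458] turn -0.0007 q6 -2.39
```

View pics/b4.png

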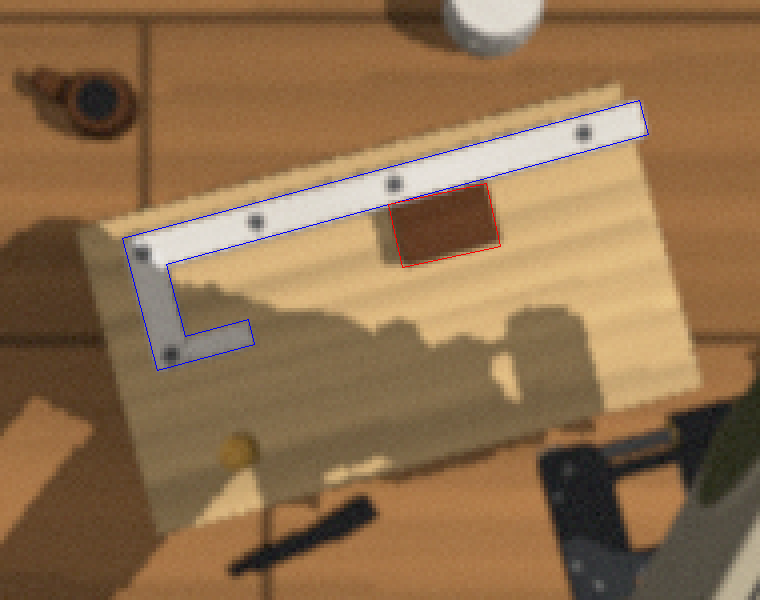

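```bash
sed -i 's/&(W\[...,2\]>.022)&(W\[...,2\]<.045)//; s/<115)&(hsv\[...,1\]>90)/<int(sys.argv[4]))\&(hsv[...,1]>130)/' bf.py; python3 bf.py 5 37 -40 115;python3 bf.py 6 37 -40 100; python3 -c "
import cv2;p=cv2.imread('pics/top0n.png');h=cv2.cvtColor(p,cv2.COLOR_BGR2HSV)
x=155+445//4;print(h[155:190,x].tolist());y=115+225//4;print(h[y,245:285].tolist())"
```

```text
339 blank jig mm [ 35.24814881 -41.04880614] yaw 0.011909886211761034 cost 26.33487482491406
256 blank jig mm [ 35.19748478 -40.47111963] yaw 0.02190434226993543 cost 63.80569744751712
[[21, 16, 228], [16, 12, 229], [19, 12, 230], [15, 11, 228], [19, 12, 228], [20, 13, 228], [17, 21, 223], [14, 25, 176], [11, 81, 114], [12, 156, 95], [12, 159, 93], [11, 157, 94], [12, 166, 89], [13, 169, 92], [11, 150, 102], [12, 170, 99], [11, 165, 102], [12, 154, 98], [12, 163, 97], [13, 146, 101], [11, 150, 100], [13, 165, 96], [13, 164, 92], [14, 130, 110], [18, 109, 173], [18, 107, 212], [18, 108, 221], [17, 108, 212], [18, 108, 204], [18, 110, 200], [18, 108, 204], [18, 106, 207], [18, 108, 211], [18, 109, 219], [18, 108, 222]]
[[17, 108, 215], [18, 106, 217], [18, 111, 203], [18, 107, 162], [16, 105, 133], [19, 106, 127], [19, 111, 124], [17, 104, 120], [15, 122, 90], [14, 163, 83], [11, 148, 93], [10, 163, 91], [11, 160, 94], [11, 159, 96], [11, 154, 98], [13, 159, 96], [12, 178, 96], [11, 154, 101], [11, 155, 97], [11, 159, 101], [11, 159, 101], [11, 165, 102], [11, 158, 102], [13, 167, 98], [13, 174, 94], [12, 149, 101], [12, 149, 99], [13, 159, 101], [12, 169, 98], [11, 149, 101], [11, 161, 98], [12, 166, 95], [11, 152, 99], [13, 147, 106], [15, 119, 144], [18, 111, 188], [18, 107, 205], [18, 108, 206], [18, 108, 206], [18, 108, 207]]
```

The top view shows the blank at (445,225) lying flush and parallel along the rail, at jig (35–36, −41) with yaw about 0.01. That agrees with the press force of about 9 N with both fingers flush. Next I'll go round behind its rear face.

Call:
drive_tool(steps=[{"tx": -0.53, "ty": 0.07, "tz": 0, "turn": 0, "jaw": 0}, {"tx": -0.53, "ty": 0.07, "tz": 0, "turn": 0, "jaw": 0}, {"tx": -0.53, "ty": 0.07, "tz": 0, "turn": 0, "jaw": 0}, {"tx": -0.53, "ty": 0.07, "tz": 0, "turn": 0, "jaw": 0}, {"tx": -0.53, "ty": 0.07, "tz": 0.1, "turn": 0, "jaw": 0}, {"tx": -0.53, "ty": 0.07, "tz": 0.2, "turn": 0, "jaw": 0}, {"tx": -0.53, "ty": 0.07, "tz": 0.2, "turn": 0, "jaw": 0}, {"tx": -0.53, "ty": 0.07, "tz": 0.2, "turn": 0, "jaw": 0}])

```text
t: 7.85
tool_pos: [0.5933, -0.157, 0.0633]
orientation: [0.409, -3.112, -0.002]
force: [0.7, -0.6, 0.1]
opening: 0.0003
```

```bash
python3 go.py 36 -105 19 90;python3 sn.py 7
```

```text
t 7.85 tcp jig mm [  35.3 -106.8] z 0.0633 F jig [ 0.54 -0.75] 0.12 open 0.00034800000570901757
tool x in jig [-1.    -0.001] tool y in jig [-0.001  1.   ]
world [ 0.5935 -0.1551  0.019 ] shift [-0.0026  0.0056  0.1475] turn 0.0002 q6 -2.17
```

View pics/s7.png

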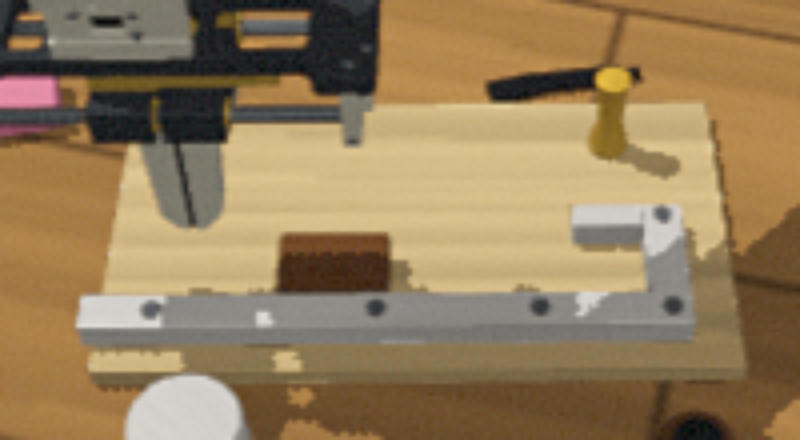

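The closed fingers, with tips at (190,225), are behind the blank's rear face and clear of the rail. I'll descend and start sliding it.

Call:
drive_tool(steps=[{"tx": -0.002, "ty": 0, "tz": 0.1, "turn": 0, "jaw": 0}, {"tx": -0.002, "ty": 0, "tz": 0.155, "turn": 0, "jaw": 0}, {"tx": -0.002, "ty": 0, "tz": 0.155, "turn": 0, "jaw": 0}, {"tx": -0.002, "ty": 0.03, "tz": 0.155, "turn": 0, "jaw": 0}, {"tx": -0.002, "ty": 0.06, "tz": 0.155, "turn": 0, "jaw": 0}, {"tx": -0.002, "ty": 0.08, "tz": 0.155, "turn": 0, "jaw": 0}, {"tx": -0.002, "ty": 0.1, "tz": 0.155, "turn": 0, "jaw": 0}, {"tx": -0.003, "ty": 0.12, "tz": 0.155, "turn": 0, "jaw": 0}, {"tx": -0.003, "ty": 0.14, "tz": 0.155, "turn": 0, "jaw": 0}, {"tx": -0.003, "ty": 0.16, "tz": 0.155, "turn": 0, "jaw": 0}, {"tx": -0.003, "ty": 0.18, "tz": 0.155, "turn": 0, "jaw": 0}, {"tx": -0.003, "ty": 0.2, "tz": 0.155, "turn": 0, "jaw": 0}])

```text
t: 9.1
tool_pos: [0.5798, -0.0995, 0.0176]
orientation: [0.408, -3.115, 0.0]
force: [0.7, -0.5, -0.1]
opening: 0.0004
```

```bash
python3 go.py 37 42 17 90;python3 sn.py 8
```

```text
t 9.1 tcp jig mm [ 37.1 -47.8] z 0.0176 F jig [ 0.51 -0.65] -0.09 open 0.00039582179422640554
tool x in jig [-1.  0.] tool y in jig [0. 1.]
world [ 0.5566 -0.0128  0.017 ] shift [0.0003 0.2992 0.002 ] turn -0.0001 q6 -2.09
```

View pics/s8.png

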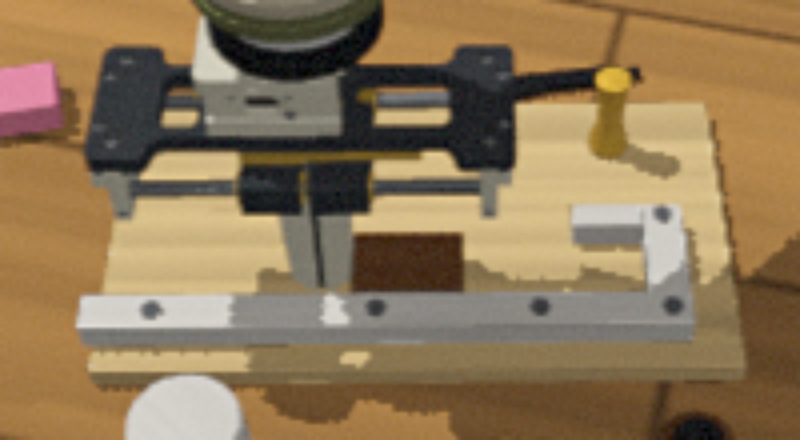

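The blank, near (408,262), is sliding square along the rail with the fingers on its rear face. I'll continue to just short of the mouth.

Call:
drive_tool(steps=[{"tx": 0, "ty": 0.025, "tz": 0, "turn": 0, "jaw": 0}, {"tx": 0, "ty": 0.05, "tz": 0, "turn": 0, "jaw": 0}, {"tx": 0, "ty": 0.075, "tz": 0, "turn": 0, "jaw": 0}, {"tx": 0, "ty": 0.095, "tz": 0, "turn": 0, "jaw": 0}, {"tx": 0, "ty": 0.11, "tz": 0, "turn": 0, "jaw": 0}, {"tx": 0, "ty": 0.125, "tz": 0, "turn": 0, "jaw": 0}, {"tx": 0, "ty": 0.14, "tz": 0, "turn": 0, "jaw": 0}])

```text
t: 9.85
tool_pos: [0.569, -0.0591, 0.0176]
orientation: [-0.408, 3.115, -0.0]
force: [0.2, -0.3, 0.0]
opening: 0.0001
```

```bash
python3 go.py 37 42 17 90;python3 sn.py 9
```

```text
t 9.85 tcp jig mm [37.1 -5.9] z 0.0176 F jig [ 0.15 -0.38] 0.01 open 8.377803243026242e-05
tool x in jig [-1.  0.] tool y in jig [0. 1.]
world [ 0.5566 -0.0128  0.017 ] shift [0.0005 0.1597 0.0022] turn -0.0001 q6 -2.02
```

View pics/s9.png

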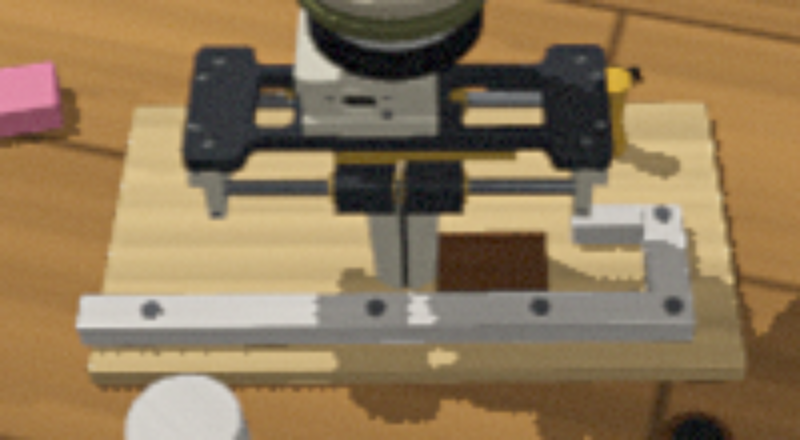

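```bash
python3 - <<'E'
from h import *
J=np.load("J.npy");c,s=np.cos(J[2]),np.sin(J[2]);M=np.array([[c,-s],[s,c]])
print("tamper jig",(px2w([[214,228]],.067)-J[:2])@M*1e3)
print("bowl",(px2w([[180,140.5]],.044)-J[:2])@M*1e3)
p,d=robot.read_camera("scene");W=cloud(d,"scene");j=(W[...,:2]-J[:2])@M*1e3
r=(W[...,2]>.055)&(W[...,2]<.1)&(abs(j[...,1]-80)<30)&(j[...,0]>-20)&(j[...,0]<90)
print("bracket lowest",np.sort(W[...,2][r])[:20:4] if r.any() else None, j[r].min(0) if r.any() else None, j[r].max(0) if r.any() else None)
E
```

```text
tamper jig [[-57.33280818 100.45466088]]
bowl [[147.89678514 124.93590349]]
bracket lowest None None None
```

Everything clears: the tamper is at jig (−57, 100), and the gripper stays at x > 0 and z > 0.1. The blank, near (492,262), is square and entering along the rail, so I'll push it in.

Call:
drive_tool(steps=[{"tx": 0, "ty": 0.015, "tz": 0, "turn": 0, "jaw": 0}, {"tx": 0, "ty": 0.035, "tz": 0, "turn": 0, "jaw": 0}, {"tx": 0, "ty": 0.055, "tz": 0, "turn": 0, "jaw": 0}, {"tx": 0, "ty": 0.075, "tz": 0, "turn": 0, "jaw": 0}, {"tx": 0, "ty": 0.09, "tz": 0, "turn": 0, "jaw": 0}, {"tx": 0, "ty": 0.105, "tz": 0, "turn": 0, "jaw": 0}, {"tx": 0, "ty": 0.12, "tz": 0, "turn": 0, "jaw": 0}, {"tx": 0, "ty": 0.13, "tz": 0, "turn": 0, "jaw": 0}, {"tx": 0, "ty": 0.137, "tz": 0, "turn": 0, "jaw": 0}, {"tx": 0, "ty": 0.142, "tz": 0, "turn": 0, "jaw": 0}])

```text
t: 10.95
tool_pos: [0.5581, -0.0181, 0.0177]
orientation: [-0.408, 3.115, -0.0]
force: [0.1, -0.6, -0.2]
opening: 0.0008
```

```bash
python3 go.py 37 43 17 90;python3 sn.py 10
```

```text
t 10.95 tcp jig mm [37.2 36.5] z 0.0177 F jig [-0.02 -0.65] -0.19 open 0.0008130549835371418
tool x in jig [-1.  0.] tool y in jig [0. 1.]
world [ 0.5563 -0.0119  0.017 ] shift [0.0006 0.0216 0.0022] turn -0.0 q6 -1.96
```

View pics/s10.png

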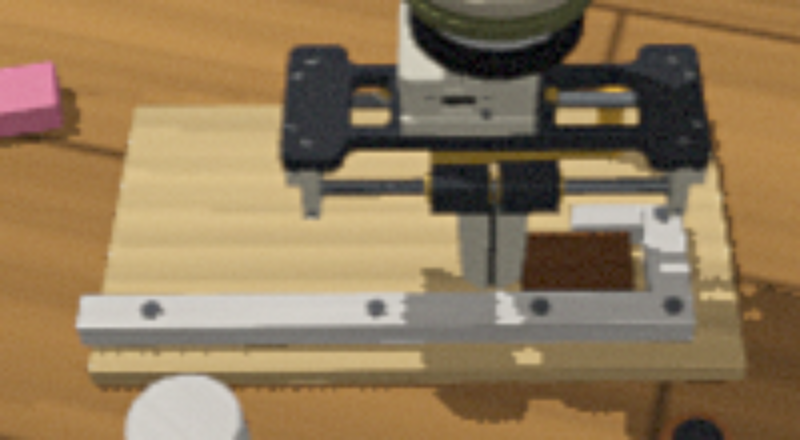

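The blank, near (578,262), is inside the pocket and about 6 mm short of the stop. I'll feel my way to the stop in small steps.

Call:
drive_tool(steps=[{"tx": 0, "ty": 0.005, "tz": 0, "turn": 0, "jaw": 0}, {"tx": 0, "ty": 0.01, "tz": 0, "turn": 0, "jaw": 0}, {"tx": 0, "ty": 0.014, "tz": 0, "turn": 0, "jaw": 0}, {"tx": 0, "ty": 0.017, "tz": 0, "turn": 0, "jaw": 0}, {"tx": 0, "ty": 0.019, "tz": 0, "turn": 0, "jaw": 0}, {"tx": 0, "ty": 0.019, "tz": 0, "turn": 0, "jaw": 0}])

```text
t: 11.6
tool_pos: [0.5566, -0.0126, 0.0176]
orientation: [0.408, -3.115, -0.0]
force: [0.1, -1.0, -0.0]
opening: 0.0003
```

```bash
python3 go.py 37 43 17 90
```

```text
t 11.6 tcp jig mm [37.1 42.2] z 0.0176 F jig [-0.16 -0.97] -0.04 open 0.0002741837774374488
tool x in jig [-1.  0.] tool y in jig [0. 1.]
world [ 0.5563 -0.0119  0.017 ] shift [0.0003 0.0027 0.002 ] turn -0.0 q6 -1.95
```

Call:
drive_tool(steps=[{"tx": 0, "ty": 0.003, "tz": 0, "turn": 0, "jaw": 0}, {"tx": 0, "ty": 0.006, "tz": 0, "turn": 0, "jaw": 0}, {"tx": 0, "ty": 0.006, "tz": 0, "turn": 0, "jaw": 0}])

```text
t: 11.9
tool_pos: [0.5562, -0.0109, 0.0176]
orientation: [0.408, -3.115, 0.0]
force: [-0.4, 0.1, 0.2]
opening: 0.0005
```

```bash
python3 go.py 37 43 17 90
```

```text
t 11.9 tcp jig mm [37.1 44. ] z 0.0176 F jig [-0.33  0.19] 0.25 open 0.0004729263040868626
tool x in jig [-1.  0.] tool y in jig [0. 1.]
world [ 0.5563 -0.0119  0.017 ] shift [ 0.0004 -0.0033  0.002 ] turn -0.0 q6 -1.94
```

Call:
drive_tool(steps=[{"tx": 0, "ty": 0.003, "tz": 0, "turn": 0, "jaw": 0}, {"tx": 0, "ty": 0.003, "tz": 0, "turn": 0, "jaw": 0}])

```text
t: 12.1
tool_pos: [0.5563, -0.0107, 0.0179]
orientation: [-0.408, 3.115, -0.002]
force: [1.0, -4.7, 0.3]
opening: 0.0007
```

Call:
drive_tool(steps=[{"tx": 0, "ty": 0.003, "tz": 0, "turn": 0, "jaw": 0}, {"tx": 0, "ty": 0.003, "tz": 0, "turn": 0, "jaw": 0}])

```text
t: 12.3
tool_pos: [0.5563, -0.0106, 0.018]
orientation: [-0.407, 3.114, -0.003]
force: [0.7, -8.7, -0.2]
opening: 0.0002
```

```bash
python3 go.py 37 46 17 90; python3 sn.py 11
```

```text
t 12.3 tcp jig mm [37.3 44.2] z 0.018 F jig [-1.6  -8.62] -0.17 open 0.00024011508326783615
tool x in jig [-1.  0.] tool y in jig [0. 1.]
world [ 0.5555 -0.009   0.017 ] shift [0.001  0.0059 0.0033] turn -0.0001 q6 -1.94
```

View pics/s11.png

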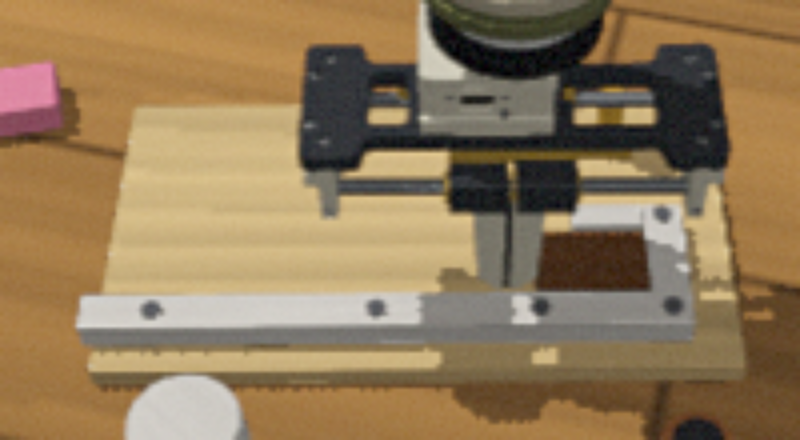

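The blank, near (592,262), is seated: the force rises to 8.6 N with no further travel. I'll back off, lift clear and check.

Call:
drive_tool(steps=[{"tx": 0, "ty": -0.02, "tz": 0, "turn": 0, "jaw": 0}, {"tx": 0, "ty": -0.07, "tz": 0, "turn": 0, "jaw": 0}, {"tx": 0, "ty": -0.12, "tz": 0, "turn": 0, "jaw": 0}, {"tx": 0, "ty": -0.12, "tz": -0.15, "turn": 0, "jaw": 0}, {"tx": 0, "ty": -0.12, "tz": -0.3, "turn": 0, "jaw": 0}, {"tx": 0.2, "ty": -0.3, "tz": -0.5, "turn": 0, "jaw": 0}, {"tx": 0.5, "ty": -0.6, "tz": -0.5, "turn": 0, "jaw": 0}, {"tx": 0.5, "ty": -0.7, "tz": -0.5, "turn": 0, "jaw": 0}, {"tx": 0.5, "ty": -0.7, "tz": -0.5, "turn": 0, "jaw": 0}, {"tx": 0.5, "ty": -0.7, "tz": -0.5, "turn": 0, "jaw": 0}, {"tx": 0.5, "ty": -0.7, "tz": -0.5, "turn": 0, "jaw": 0}])

```text
t: 13.45
tool_pos: [0.4632, -0.2565, 0.169]
orientation: [-0.399, 3.115, -0.004]
force: [0.5, 1.3, -0.3]
opening: 0.0008
```

```bash
python3 go.py; python3 bf.py 12 37 87 125; python3 sn.py 12
```

```text
t 13.45 tcp jig mm [-116.  -169.4] z 0.169 F jig [0.85 1.07] -0.3 open 0.0008352623988344167
tool x in jig [-1.     0.006] tool y in jig [0.006 1.   ]
326 blank jig mm [34.43659774 85.9490466 ] yaw 0.009124772213537358 cost 35.92945468436042
```

View pics/b12.png

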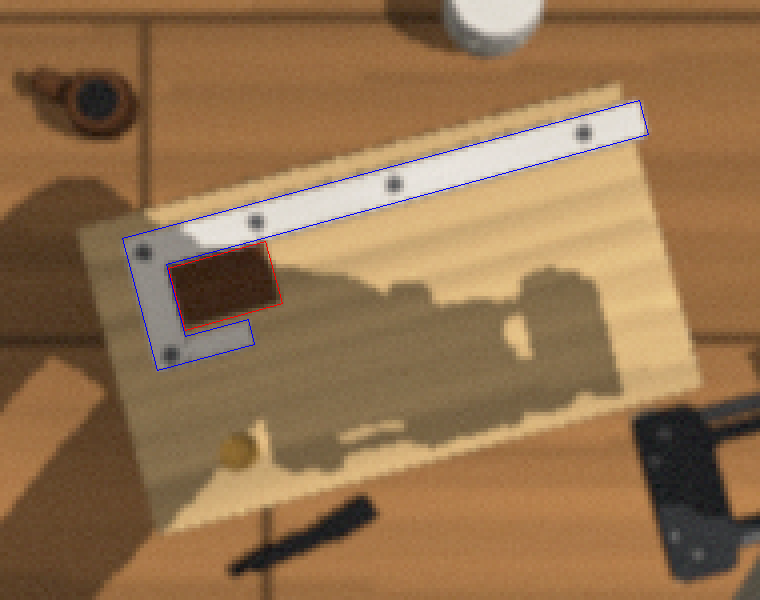

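View pics/s12.png

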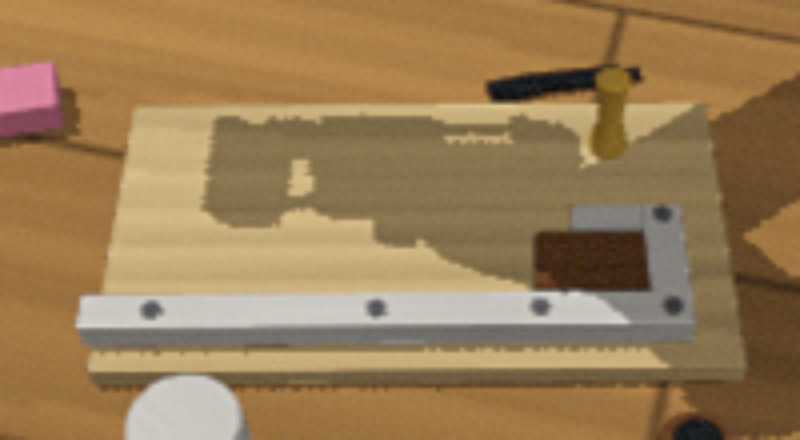

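The fit is tight on x: 34.4 mm, with arm shadow over the pocket. I'll move the arm away so the light is clean and re-measure.

Call:
drive_tool(steps=[{"tx": 0.5, "ty": -0.9, "tz": -0.1, "turn": 0, "jaw": 0}, {"tx": 0.5, "ty": -0.9, "tz": -0.1, "turn": 0, "jaw": 0}, {"tx": 0.5, "ty": -0.9, "tz": -0.1, "turn": 0, "jaw": 0}, {"tx": 0.5, "ty": -0.9, "tz": -0.1, "turn": 0, "jaw": 0}, {"tx": 0.5, "ty": -0.9, "tz": -0.1, "turn": 0, "jaw": 0}, {"tx": 0.5, "ty": -0.9, "tz": -0.1, "turn": 0, "jaw": 0}, {"tx": 0.5, "ty": -0.9, "tz": -0.1, "turn": 0, "jaw": 0}, {"tx": 0.5, "ty": -0.9, "tz": -0.1, "turn": 0, "jaw": 0}])

```text
t: 14.35
tool_pos: [0.4379, -0.5087, 0.1931]
orientation: [0.279, -3.089, 0.043]
force: [-0.0, 1.1, -0.5]
opening: 0.0005
```

```bash
python3 go.py; python3 bf.py 13 37 87 115; cat > prof.py <<'E'
from h import *
J=np.load("J.npy");c,s=np.cos(J[2]),np.sin(J[2]);M=np.array([[c,-s],[s,c]])
p=np.mean([robot.read_camera("top")[0].astype(np.float32) for _ in range(4)],0)[...,0:3].mean(-1)
def prof(xs,ys,ax):
    X,Y=np.meshgrid(xs,ys,indexing="ij");w=np.stack([X.ravel(),Y.ravel()],1)/1e3@M.T+J[:2]
    q=w2px(np.c_[w,np.full(len(w),.032)]).astype(np.float32)
    v=cv2.remap(p,q[:,0].reshape(X.shape).copy(),q[:,1].reshape(X.shape).copy(),cv2.INTER_LINEAR);return v.mean(ax)
for n,ys in(("rear",np.arange(63,76)),("mid",np.arange(80,95)),("front",np.arange(98,110))):
    print(n,list(zip(range(9,66,2),prof(np.arange(9,66,2),ys,1).astype(int))))
print("y",list(zip(range(49,128,2),prof(np.arange(26,48),np.arange(49,128,2),0).astype(int))))
E
python3 prof.py
```

```text
t 14.35 tcp jig mm [-205.4 -406.6] z 0.1931 F jig [0.25 1.1 ] -0.53 open 0.0005230021593889411
tool x in jig [-0.996  0.081] tool y in jig [0.08  0.997]
334 blank jig mm [35.46922703 85.86342474] yaw 0.02760394666942534 cost 31.27765510644628
rear [(9, np.int64(168)), (11, np.int64(172)), (13, np.int64(174)), (15, np.int64(162)), (17, np.int64(127)), (19, np.int64(85)), (21, np.int64(66)), (23, np.int64(64)), (25, np.int64(65)), (27, np.int64(65)), (29, np.int64(66)), (31, np.int64(66)), (33, np.int64(67)), (35, np.int64(68)), (37, np.int64(67)), (39, np.int64(65)), (41, np.int64(63)), (43, np.int64(62)), (45, np.int64(61)), (47, np.int64(62)), (49, np.int64(64)), (51, np.int64(82)), (53, np.int64(132)), (55, np.int64(186)), (57, np.int64(214)), (59, np.int64(216)), (61, np.int64(209)), (63, np.int64(202)), (65, np.int64(200))]
mid [(9, np.int64(208)), (11, np.int64(184)), (13, np.int64(149)), (15, np.int64(129)), (17, np.int64(110)), (19, np.int64(79)), (21, np.int64(65)), (23, np.int64(64)), (25, np.int64(65)), (27, np.int64(65)), (29, np.int64(66)), (31, np.int64(65)), (33, np.int
[... 1063 characters left out ...]
(61, np.int64(76)), (63, np.int64(64)), (65, np.int64(64)), (67, np.int64(65)), (69, np.int64(65)), (71, np.int64(65)), (73, np.int64(65)), (75, np.int64(64)), (77, np.int64(65)), (79, np.int64(65)), (81, np.int64(64)), (83, np.int64(64)), (85, np.int64(64)), (87, np.int64(64)), (89, np.int64(64)), (91, np.int64(64)), (93, np.int64(64)), (95, np.int64(63)), (97, np.int64(63)), (99, np.int64(63)), (101, np.int64(64)), (103, np.int64(64)), (105, np.int64(64)), (107, np.int64(64)), (109, np.int64(63)), (111, np.int64(65)), (113, np.int64(84)), (115, np.int64(136)), (117, np.int64(196)), (119, np.int64(219)), (121, np.int64(220)), (123, np.int64(220)), (125, np.int64(220)), (127, np.int64(221))]
```

View pics/b13.png

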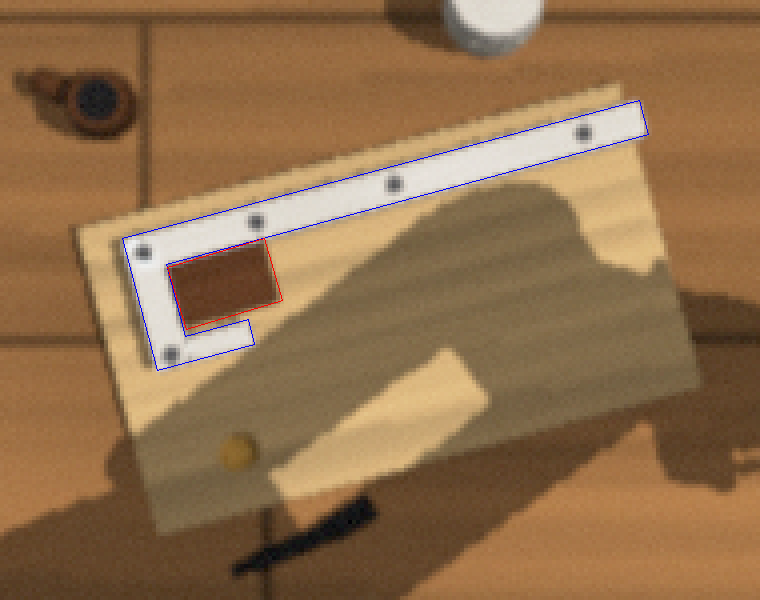

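In the clean light, the blank's edges sit at the same x at its rear, middle and front, so it is square. Its y span is 58.7–115.3, which puts the centre at 87.0. The rail-side edge looks the same as when I pressed it flush earlier, with no visible gap. The other objects haven't moved in the picture, so I'm handing in.

```bash
python3 -c "
from plant import robot
print(robot.close_job())"
```

```text
the job is handed in; nothing more can be done
None
```

I pushed the blank straight across with both fingers until it lay flush on the rail, at jig y about −41 mm and pressed with about 9 N. I then slid it along the rail with the closed fingers into the pocket, until the force against the end stop rose to about 8.6 N with no further travel. The hand then backed off, and I handed in at about 15 s.

**Last checks:**
- **Along the rail:** the edges put the centre at y = 87.0 mm (home is 87); the outline fit gave 85.9 mm. Both are within the 84–90 mm limits.
- **Off the rail:** the picture put the centre at x = 35.5–35.7 mm (home is 37, limits 34–40). The same fit read 35.2 mm when the blank was pressed flush, so I think the difference is measurement bias, probably from seeing the blank's side face. No gap to the rail shows.
- **Squareness:** the edges look square to within about 0.01 rad. The outline fit was noisier, at 0.01–0.03 rad.
- **Disagreement:** a first fit, with the arm's shadow over the pocket, read x = 34.4 mm, close to the limit. I moved the arm away and measured again.
- **Other objects:** the tin, tamper, bowl and stem look unmoved in the last top view. I judged that by eye and did not measure it.

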